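# Uncover the drying rack and show the amber lens to the inspection camera

### The job

Lift the dust cover off the lens drying rack and hang it astride the bar of the drip rail, so that its inside stays clean, and let go of it. Then draw the amber lens up out of its slot without disturbing the other two lenses or anything else around, and hold it up to the inspection camera: centred on the camera's view, 12 cm in front of its front glass, its flat face square to the camera's line of sight (the camera looks down at a slant). Finish while still holding the lens there, still, with nothing else touching it.

Things in the scene. Friction and masses are not known exactly. Their poses are not given: they have to be found in the camera images.
- lens_rack: White lens drying rack, fixed to the desk: base 92 x 190 x 10 mm, two end plates (70 mm wide, 5 mm thick, tops 72 mm above the desk) at y = -84 and +84 mm, two steel rods along y and pairs of pins (tops 55 mm above the desk). Origin: centre of the underside. Its y axis runs along the rack; three slots for upright lenses at y = -44, 0 and +44 mm, each about 11 mm wide.
- amber_lens: Amber (orange-brown) lens, round, 68 mm diameter, 8 mm thick, practically flat parallel faces, 30 g, standing on edge in any one of the slots, up to 6 degrees off upright. Origin: its centre, 50 mm above the desk in the rack (top edge at 84 mm). Its y axis is normal to its faces and lies along the rack's y. Pinch its top margin face to face from above; 36 mm of room to the next lens.
- clear_lens: Clear lens of the same size and axes in another slot; leave it in place.
- green_lens: Dark green lens of the same size and axes in another slot; leave it in place.
- dust_cover: Smoked see-through dust cover, 160 g, house-shaped section, open ends, resting loosely on the rack's end plates: 184 mm long (ridge along its y and the rack's), 95 mm wide, walls 2.5 mm, 45 degree roof slopes, side skirts 33 mm high. Origin: centre of its lower opening (30 mm above the desk on the rack); inside of the ridge 77 mm above that. A black grip rib stands on the ridge.
- cover_grip (a point): Point inside the black grip rib, on the cover's middle, 97 mm above the cover's origin and 8 mm below the rib's top. The rib is 10 mm thick (across the cover, its x), 64 mm long (along y) and stands 25 mm clear above the ridge. Axes as the cover's.
- drip_rail: Drip rail, fixed to the desk: a level steel bar, 16 mm in diameter, on two slim posts over a shallow aluminium tray 110 x 262 x 16 mm. Origin: centre of the underside. The bar runs along its y axis; 215 mm of bar is free between the balls (21 mm) on the two posts, which stand at y = -118 and +118 mm.
- bar_mid (a point): Centre of the bar, on its axis, midway between the posts, 165 mm above the desk. Axes as the rail's. With the cover astride the bar and hanging plumb, the inside of its ridge is 11 mm above the bar's axis, so the cover's origin is 65 mm below this point.
- camera_stand: Inspection camera on a fixed stand: dark base plate 110 x 110 x 12 mm, post, fork at 240 mm height holding the white camera head (48 mm diameter; black ring light, 74 mm diameter, with white lamps round the front glass). Origin: centre of the underside. The camera looks to the stand's -x, slanting down 14 to 32 degrees, differently each time; do not push it.
- camera_front (a point): Centre of the camera's front glass, 50 mm from the tilting pivot. Axes as focus.
- focus (a point): The point in the air where the lens's centre must be held: 120 mm in front of the front glass on the camera's line of sight. Its x axis points along the line of sight from here to the camera (so slanting up), its y axis is level, its z axis completes the frame. The lens's own y axis must lie along this x axis, either way round.
- glue_dropper: Amber glass dropper bottle, 34 mm in diameter, 102 mm high, standing behind the work. Origin: centre of its underside. Bystander.
- specs_red: Folded red spectacles, 38 x 129 x 33 mm, lying on the desk. Origin on the underside. Bystander.
- lens_packet_1: Flat lens packet, 74 x 72 x 9 mm, lying on the desk. Origin: centre of the underside. Bystander.

How it is judged:
By the outcome, as a careful person would: the job done as asked, in the order asked, and still so for the second after the job is handed in, while the arm keeps its last pose, push and grip.
It also fails if it takes over 54 s, if anything falls off the work surface, if the arm or the gripper's body presses on something with over 40 N, if the wrist force passes 120 N, or if a joint passes its speed limit or range.

### The arm

A 6-joint arm with a two-finger parallel gripper is mounted at the origin on a cart in front of the work surface, level with it; the furniture and walls round the work are solid. World frame = base frame: x ahead of the robot, y to its left, z up, the work surface at z = 0. Lengths are in m, angles in rad, forces in N, time in s.
With the tool pointing down it reaches from about 0.375 to 0.9 m from the base axis. Payload 3.1 kg.
Tool frame: the origin (TCP) lies at the very end of the fingers, on their centre line; the grasp point (between the pads) lies 19 mm behind it (manip.hold_point_z is the distance from the TCP to the grasp point, in m); y points along the fingers, z is the direction in which the jaws open and shut, and the axes are right-handed (so a half turn about y gives the same grasp; the last joint's range is limited). The gripper opens to 85 mm and grips with 20 to 120 N. Pads are 22 mm wide; open, the fingers measure 114 mm over their backs; the gripper's body (76 mm by 85 mm) begins 54 mm behind the grasp point. The pads swing forward as they close: fully open they stand 13 mm farther back than shut.
Start: joints at [1.147, 0.527, 1.433, -0, 1.181, -0.178], TCP at [0.151, 0.606, 0.231] pointing down, gripper open.
Joint ranges: [-3.08, 3.08], [-0.75, 2.2], [0.22, 2.44], [-1.43, 4.57], [0, 2.65], [-2.85, 2.85]. Speed limits (rad/s): [2.79, 2.79, 3.14, 3.14, 3.14, 3.14].

### API

Orientations are given as a unit quaternion [x, y, z, w].
In Python, from station import manip, eyes, workorder gives the robot as it stands. The module is installed in compiled form; this text tells all that it offers.
- The arm moves only by the shell command python3 -m jog 'ROWS' [OPENING] [FORCE]. ROWS is JSON, a list of rows, each a list of 2 entries, a list of its own where there are three numbers: the shift along the tool's x, y, z in cm, then the turn about the tool's y in rad. A call has 1 to 20 rows; each row is the pose to reach, as a shift and turn from the pose commanded when the call began, along the tool's axes at that moment; what a row does not reach only later rows make up. A row lasts 1/12 s, in which the tool goes at most 41.7 mm and 7.16 degrees, less where a joint would pass 70% of its speed; a pose out of reach is approached as far as the arm can. A call with a gripper value outside its range is refused whole. OPENING is the finger opening in cm, from 0 to 8.54, set as the call begins (- or left out, the last holds). The fingers move at their own pace and stop on an object; FORCE is the grip in N (left out, the last holds). Time passes only in rows, so rows that repeat a pose let the fingers close. It gives the time, the measured TCP pose, the force and the opening at its end, in the units of the state.
- manip.sense(): the state, without advancing time (a new reading comes with each control period).
- eyes.snapshot(name): name is "scene" or "side" or "wrist"; returns a dict with "frame" (384x512x3 uint8, red, green, blue), "vfov" (degrees; the focal length in pixels is half the picture's height over the tangent of half this angle, whatever the lens; pixels are square), "cx", "cy" (the principal point, pixels), "rvec" (rotation vector, rad) and "tvec" (3), from world to camera coordinates, as OpenCV has them. Camera axes: x right, y down, z forward; pixel columns grow to the right and rows downward; lengths in m; the calibration is good to about 2 mm. A picture is of the moment at which its call begins. There is no depth.
- workorder.sign_off(): hands the job in, once; it reports no verdict.
The state is a dict: "t": time; "q": joint angles; "qd": joint speeds; "tau": joint torques, N m; "tcp_pos": TCP position; "tool_rot": TCP orientation; "force": force on the tool from outside, world axes, zero at the start; "ft_torque": the same for the moment, N m; "finger_gap": opening from 0.0 (shut) to 1.0 (fully open).
Only numpy, scipy, OpenCV 4.12 (cv2) and the standard library are available. Lean on these libraries where they do the work, as an engineer would, in place of code of your own. Each camera call takes 0.05 s, during which the arm holds its last target. There are 200 camera calls.

## Working session

There is one attempt and no reset: what is moved stays moved. The work goes in short steps, Python scripts to look and compute and a shell command to move; the robot and the scene stay as the last step left them, time stands still between calls to the robot, and variables do not carry over. Pictures are saved under pics/ and viewed, about 8 in all and at most 12, crops included, and the job is handed in when it is done.

```bash
mkdir -p pics; python3 - <<'E'
from station import manip, eyes
import cv2,numpy as np
print(manip.sense(), manip.hold_point_z)
for n in("scene","side"):
    s=eyes.snapshot(n); print(n,s["vfov"],s["cx"],s["cy"],s["rvec"],s["tvec"])
    np.savez(f"{n}0.npz",**s)
    cv2.imwrite(f"pics/{n}0.png",cv2.resize(s["frame"][:,:,::-1],(800,600),interpolation=cv2.INTER_CUBIC))
E
```

```text
{'t': 0.0, 'q': array([ 1.14752274e+00,  5.28473018e-01,  1.43390146e+00,  1.29267223e-05,
        1.18138877e+00, -1.78535718e-01]), 'qd': array([ 4.43235850e-04, -6.54031013e-05,  1.40875056e-03, -1.39815388e-05,
        1.78575001e-03, -4.53794105e-04]), 'tau': array([-2.23797011e-03, -4.42343473e+01, -1.78026688e+01, -4.91957580e-04,
        8.38887849e-03, -1.04975207e-06]), 'tcp_pos': array([0.15113112, 0.6057184 , 0.23032967]), 'tool_rot': array([ 0.70255028, -0.08654528,  0.08608231, -0.70108691]), 'force': array([-0.42456541, -0.54793402, -0.12549231]), 'ft_torque': array([-0.00970771,  0.01947911,  0.02158622]), 'finger_gap': 1.000065001367322} 0.0187
scene 55.67033756772028 254.97243222746152 188.4430858360809 [ 1.97099266 -1.12882965  0.57976732] [-0.22748242  0.42917257  0.63209594]
side 49.995195771672016 254.2614743081543 188.83444477339407 [ 0.11850404 -2.59692703  1.6859994 ] [0.58280137 0.13825478 1.12135745]
```

View pics/scene0.png

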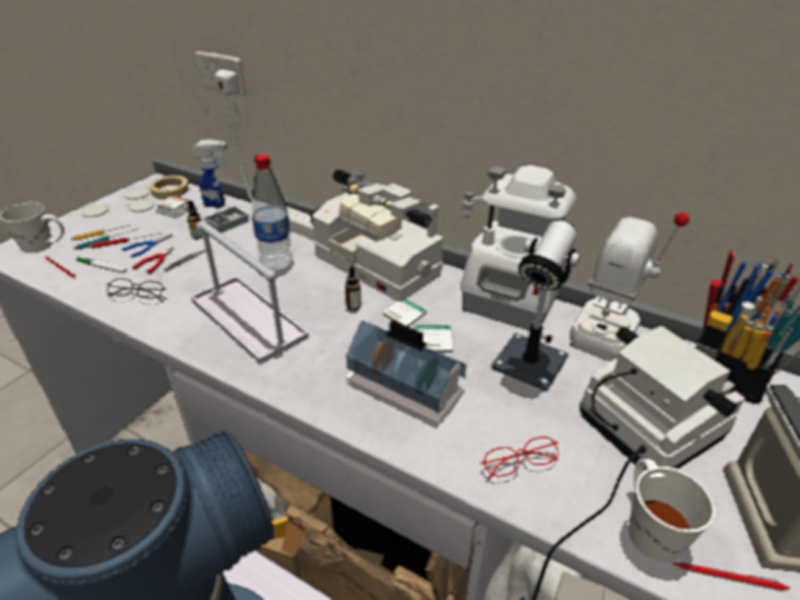

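View pics/side0.png

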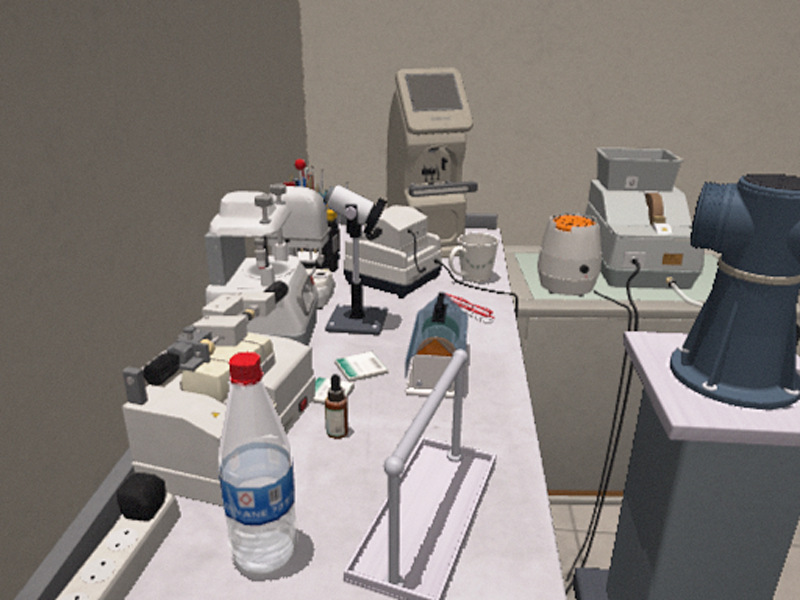

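Scene: rail at left (bar roughly (205,228)-(278,275) in the picture), rack and cover in the middle (grip ~(407,333)), camera stand right (~(545,265)). Side: the amber lens is in the slot nearest the rail. Zooming in on both.

```bash
cat > lib.py <<'E'
import numpy as np,cv2
from scipy.optimize import least_squares
from scipy.spatial.transform import Rotation as R
def load(n): return dict(np.load(n))
def proj(s,P):
    f=192/np.tan(np.radians(float(s["vfov"]))/2)
    K=np.array([[f,0,float(s["cx"])],[0,f,float(s["cy"])],[0,0,1]])
    return cv2.projectPoints(np.asarray(P,float).reshape(-1,1,3),s["rvec"],s["tvec"],K,None)[0][:,0]
def tile(img,x,y,w,h,k,step=10):
    t=cv2.resize(np.ascontiguousarray(img[y:y+h,x:x+w,::-1]),None,fx=k,fy=k,interpolation=cv2.INTER_CUBIC)
    for u in range(-(-x//step)*step,x+w,step):
        cv2.line(t,(int((u-x+.5)*k),0),(int((u-x+.5)*k),6 if u%50 else 14),(0,0,255),1)
        if u%20==0: cv2.putText(t,str(u),(int((u-x)*k)-8,24),0,.35,(0,0,255),1)
    for v in range(-(-y//step)*step,y+h,step):
        cv2.line(t,(0,int((v-y+.5)*k)),(6 if v%50 else 14,int((v-y+.5)*k)),(0,0,255),1)
        if v%20==0: cv2.putText(t,str(v),(10,int((v-y)*k)+4),0,.35,(0,0,255),1)
    return t
def mont(ts,fn):
    H=max(t.shape[0] for t in ts)
    cv2.imwrite(fn,np.hstack([cv2.copyMakeBorder(t,0,H-t.shape[0],0,3,0) for t in ts]))
E
python3 - <<'E'
from lib import *
a=load("scene0.npz")["frame"];b=load("side0.npz")["frame"]
mont([tile(a,120,136,80,96,3.6),tile(a,218,200,82,70,3.6),tile(a,308,138,58,114,3.6)],"pics/m1.png")
mont([tile(b,216,220,104,164,3.3),tile(b,252,182,62,74,3.3),tile(b,204,110,52,106,3.9)],"pics/m2.png")
E
```

```text
(no output)
```

View pics/m1.png

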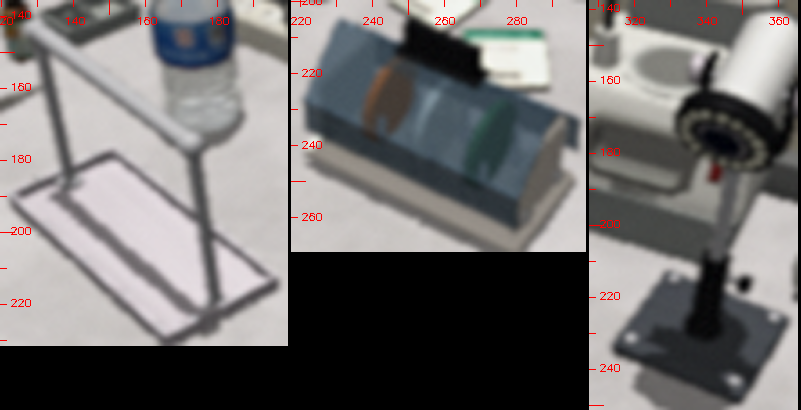

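View pics/m2.png

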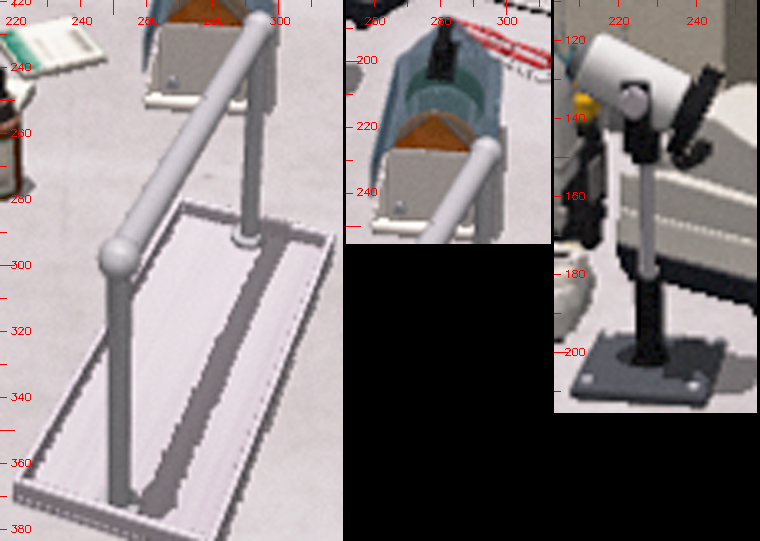

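```bash
cat > fit.py <<'E'
from lib import *
A=load("scene0.npz");B=load("side0.npz")
def p1(tx,ty,off,x0,y0,k): return (x0+(tx-off)/k-.5,y0+ty/k-.5)
def T(x,y,yaw,P,z=0):
    c,s=np.cos(yaw),np.sin(yaw);P=np.asarray(P,float)
    return np.c_[x+c*P[:,0]-s*P[:,1],y+s*P[:,0]+c*P[:,1],z+P[:,2]]
# rail
def f(v):
    P=T(*v,[[0,.118,.165],[0,-.118,.165]])
    return np.r_[(proj(A,P)-[[129.8,146.1],[172.8,175.5]]).ravel(),(proj(B,P)-[[251.3,297.4],[294.3,228]]).ravel()]
r=least_squares(f,[.5,.3,0]);rail=r.x;print("rail",r.x,r.fun.round(1))
# cover
ca=[[-.005,.032,.135],[-.005,-.032,.135],[-.005,.032,.11],[-.005,-.032,.11],[-.0475,-.092,.03],[-.0475,.092,.03]]
qa=[p1(*t,291,218,200,3.6) for t in [(407,17),(483,48),(400,42),(480,82),(520,228),(308,118)]]
cb=[[0,.032,.135],[-.046,.095,0],[.046,.095,0]]
qb=[p1(*t,346,252,182,3.3) for t in [(443,26),(500,240),(374,236)]]
def g(v): return np.r_[(proj(A,T(*v,ca))-qa).ravel(),(proj(B,T(*v,cb))-qb).ravel()]
r=least_squares(g,[.6,0,0],loss="soft_l1");cov=r.x;print("cover",r.x,r.fun.round(1))
# stand
sa=[[-.055,.055,.012],[.055,.055,.012],[.055,-.055,.012],[-.055,-.055,.012]]
qs=[p1(*t,589,308,138,3.6) for t in [(613,352),(668,272),(790,320),(740,400)]]
def h(v): 
    c,s=np.cos(v[3]),np.sin(v[3])
    D=np.array([-c,0,-s]);F=np.array([0,0,.24])+.05*D
    U=np.array([s,0,-c])*.037   # ring bottom
    ra=T(*v[:3],[F]); rb=T(*v[:3],[[0,0,.24],F-U,F+U])
    return np.r_[(proj(A,T(*v[:3],sa))-qs).ravel(),(proj(A,ra)-[p1(718,135,589,308,138,3.6)]).ravel(),
     (proj(B,rb)-[p1(*t,554,204,110,3.9) for t in [(635,97),(716,70),(680,160)]]).ravel()]
r=least_squares(h,[.75,-.1,0,.4],loss="soft_l1");st=r.x;print("stand",r.x,np.degrees(r.x[2:]),r.fun.round(1))
np.savez("poses.npz",rail=rail,cov=cov,st=st)
E
python3 fit.py
```

```text
rail [ 0.51337278  0.38781552 -0.2822089 ] [-0.4 -1.7 -0.3  0.9  0.2 -0.3 -0.4 -0.4]
cover [0.51530558 0.0226597  0.00437737] [-1.5  1.2 -0.5  0.9  0.4  1.7 -0.  -1.   1.   0.1 -1.   4.6 -1.1  5.8
 -2.6 -0.  -0.4 -0.6]
stand [ 0.68395788 -0.144503   -0.06901506  0.38929967] [-3.9542714  22.30522785] [-1.2 -3.7 -0.  -2.   0.9 -1.5  0.1 -1.1  0.3  0.7  1.2 -2.5  0.6  0.3
  0.6 -0.8]
```

Cover at ≈(0.515,0.023), rail ≈(0.513,0.388, yaw −0.28), stand ≈(0.684,−0.145), tilt ≈22°. One problem: the moves only turn about the finger axis, and the lens has to be tilted about 22°. I'll test in free air what happens to the tool's orientation at the edge of reach.

```bash
python3 -m jog '[[[0,-20,0],0],[[0,-40,0],0],[[0,-60,0],0],[[0,-60,0],0],[[0,-60,0],0],[[0,-60,0],0],[[0,-60,0],0],[[0,-60,0],0],[[0,-60,0],0],[[0,-60,0],0],[[0,-60,0],0],[[0,-60,0],0],[[0,-60,0],0],[[0,-60,0],0],[[0,-60,0],0]]'
python3 -c "
from station import manip
from scipy.spatial.transform import Rotation as R
s=manip.sense();print(s['t'],s['q'].round(3),s['tcp_pos'].round(3));print(R.from_quat(s['tool_rot']).as_matrix().round(3))"
```

```text
t: 1.35
tcp_pos: [0.1408, 0.5646, 0.7613]
tool_rot: [-0.694, 0.085, -0.087, 0.709]
force: [-0.1, -0.9, 0.7]
finger_gap: 1.001
1.35 [ 1.133  0.42   0.218  0.006  2.482 -0.189] [0.141 0.565 0.761]
[[ 0.97   0.006  0.242]
 [-0.242  0.021  0.97 ]
 [ 0.001 -1.     0.022]]
```

```bash
cat > st.py <<'E'
from station import manip
from scipy.spatial.transform import Rotation as R
import numpy as np
s=manip.sense();M=R.from_quat(s['tool_rot']).as_matrix()
print("t",round(s['t'],2),"q",s['q'].round(3),"tcp",s['tcp_pos'].round(4),"F",s['force'].round(1),"gap",round(s['finger_gap']*85.4,1));print(M.round(3), "hold",(s['tcp_pos']-.0187*M[:,1]).round(4))
E
python3 -m jog '[[[0,-40,0],0],[[0,-40,0],0],[[0,-40,0],0],[[0,-40,0],0],[[0,-40,0],0],[[0,-40,0],0]]' >/dev/null; python3 st.py
python3 -m jog '[[[0,15,0],0],[[0,15,0],0],[[0,15,0],0],[[0,15,0],0],[[0,15,0],0]]'>/dev/null; python3 st.py
```

```text
t 1.85 q [ 1.094  0.301  0.218  0.015  2.586 -0.219] tcp [0.1191 0.4773 0.8228] F [-0.2  0.1  0.5] gap 85.4
[[ 0.97   0.01   0.242]
 [-0.242  0.036  0.969]
 [ 0.001 -0.999  0.038]] hold [0.1189 0.4766 0.8414]
t 2.27 q [ 1.097  0.144  0.904  0.009  2.095 -0.225] tcp [0.1183 0.4789 0.6561] F [ 1.   1.5 -2.8] gap 85.6
[[ 0.97  -0.008  0.242]
 [-0.242  0.002  0.97 ]
 [-0.008 -1.    -0.   ]] hold [0.1184 0.4789 0.6748]
```

```bash
python3 -m jog '[[[0,0,0],0],[[0,0,0],0],[[0,0,0],0]]' >/dev/null; python3 st.py
python3 -m jog '[[[0,-300,0],0],[[0,-300,0],0],[[0,-300,0],0],[[0,-300,0],0],[[0,-300,0],0],[[0,-300,0],0],[[0,-300,0],0],[[0,-300,0],0],[[0,-300,0],0],[[0,-300,0],0],[[0,-300,0],0],[[0,-300,0],0]]'>/dev/null; python3 st.py
python3 -m jog '[[[0,0,0],0],[[0,0,0],0],[[0,0,0],0]]' >/dev/null; python3 st.py
```

```text
t 2.52 q [ 1.097  0.141  0.854  0.009  2.099 -0.224] tcp [0.1218 0.4857 0.6775] F [-0.3 -0.5  0.9] gap 85.4
[[ 0.97   0.015  0.242]
 [-0.242  0.046  0.969]
 [ 0.003 -0.999  0.048]] hold [0.1215 0.4848 0.6962]
t 3.52 q [ 1.051  0.198  0.218  0.023  2.646 -0.255] tcp [0.1008 0.4057 0.867 ] F [ 0.7 -0.4 -1.3] gap 85.1
[[ 0.97   0.03   0.241]
 [-0.243  0.074  0.967]
 [ 0.011 -0.997  0.079]] hold [0.1002 0.4043 0.8857]
t 3.77 q [ 1.051  0.2    0.218  0.023  2.646 -0.255] tcp [0.1013 0.4066 0.8663] F [-0.2 -0.1  0.7] gap 85.2
[[ 0.97   0.029  0.241]
 [-0.243  0.072  0.967]
 [ 0.011 -0.997  0.077]] hold [0.1007 0.4053 0.8849]
```

Tilt does build up at the reach limit and persists, so pushing up at a given azimuth tilts the fingers outward. I'll use that later to tilt the lens. First I undo the 4.5° by pushing against the inner limit.

```bash
python3 -m jog '[[[0,12,-3],0],[[0,24,-6],0],[[0,36,-9],0],[[0,44,-14],0],[[0,44,-20],0],[[0,44,-25],0],[[0,44,-30],0],[[0,44,-30],0],[[0,44,-30],0],[[0,44,-30],0],[[0,44,-30],0],[[0,44,-30],0],[[0,44,-30],0],[[0,44,-30],0],[[0,44,-30],0],[[0,44,-30],0],[[0,44,-30],0]]' >/dev/null; python3 st.py
```

```text
t 5.18 q [ 0.3   -0.607  2.024  0.062  1.665 -1.018] tcp [0.0446 0.149  0.4087] F [0.1 0.5 0.4] gap 85.5
[[ 0.97   0.038  0.241]
 [-0.243  0.076  0.967]
 [ 0.018 -0.996  0.083]] hold [0.0439 0.1476 0.4273]
```

```bash
cat > go.py <<'E'
import sys
from station import manip
from scipy.spatial.transform import Rotation as R
import numpy as np
# go.py x y z zaz : shift in tool axes (cm) + turn about tool y for hold point -> target
a=list(map(float,sys.argv[1:5]))
s=manip.sense();M=R.from_quat(s['tool_rot']).as_matrix()
h=s['tcp_pos']-.0187*M[:,1]
d=M.T@(np.array(a[:3])-h)*100
# choose turn th: z' = M Ry(th) z
w=np.array([np.cos(a[3]),np.sin(a[3]),0]);c=M.T@w
th=np.arctan2(c[0],c[2])
print("shift",d.round(2),"turn",th.round(4),"rows>=",np.ceil(max(np.linalg.norm(d)/4.17,abs(np.degrees(th))/7.16)))
E
python3 go.py .515 .023 .29 0.004
```

```text
shift [48.47 14.51 -1.83] turn 1.3231 rows>= 13.0
```

```bash
python3 -m jog '[[[4,1,0],0.12],[[8,2,0],0.24],[[12,3,0],0.36],[[16,4,0],0.48],[[20,5,-0.5],0.6],[[24,6.5,-1],0.72],[[28,8,-1],0.84],[[32,9.5,-1.5],0.96],[[36,11,-1.5],1.08],[[40,12.5,-1.8],1.2],[[44,13.5,-1.8],1.3231],[[48.47,14.5,-1.83],1.3231],[[48.47,14.5,-1.83],1.3231],[[48.47,14.5,-1.83],1.3231]]' 7 >/dev/null; python3 st.py
python3 - <<'E'
from station import eyes
from lib import *
s=eyes.snapshot("wrist");np.savez("wrist1.npz",**s)
cv2.imwrite("pics/w1.png",tile(s["frame"],0,0,512,384,1.56,20))
p=np.load("poses.npz")["cov"];print(p)
from fit import T
P=T(*p,[[-.005,.032,.135],[-.005,-.032,.135],[.005,.032,.135],[.005,-.032,.135],[-.0475,-.092,.03],[-.0475,.092,.03],[.0475,-.092,.03],[.0475,.092,.03]])
print(proj(s,P).round(0).tolist())
E
```

```text
t 6.35 q [-0.21   0.334  1.68   0.087  1.11  -0.259] tcp [0.52   0.0263 0.2629] F [-0.3 -0.2  0. ] gap 69.7
[[ 0.012  0.034  0.999]
 [-0.997  0.072  0.01 ]
 [-0.072 -0.997  0.035]] hold [0.5193 0.025  0.2815]
[0.51530558 0.0226597  0.00437737]
rail [ 0.51337278  0.38781552 -0.2822089 ] [-0.4 -1.7 -0.3  0.9  0.2 -0.3 -0.4 -0.4]
cover [0.51530558 0.0226597  0.00437737] [-1.5  1.2 -0.5  0.9  0.4  1.7 -0.  -1.   1.   0.1 -1.   4.6 -1.1  5.8
 -2.6 -0.  -0.4 -0.6]
stand [ 0.68395788 -0.144503   -0.06901506  0.38929967] [-3.9542714  22.30522785] [-1.2 -3.7 -0.  -2.   0.9 -1.5  0.1 -1.1  0.3  0.7  1.2 -2.5  0.6  0.3
  0.6 -0.8]
[[241.0, 162.0], [241.0, 229.0], [252.0, 162.0], [252.0, 229.0], [211.0, 246.0], [207.0, 102.0], [282.0, 246.0], [285.0, 103.0]]
```

View pics/w1.png

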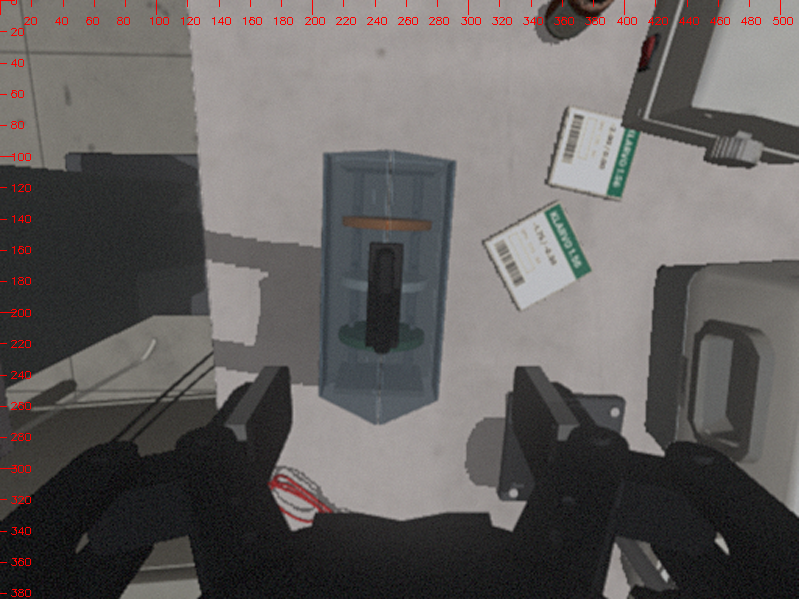

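The wrist view shows the cover from above with its black rib at (386,243)-(382,351), ridge ends at (390,150) and (378,425), and eave corners at (322,153), (456,160), (319,398) and (438,400). The lenses run amber, clear, green from the +y end. Refining the pose from these points.

```bash
python3 - <<'E'
from lib import *
from fit import T
s=load("wrist1.npz")
C=[[0,.092,.1105],[0,-.092,.1105],[0,.032,.135],[0,-.032,.135],[-.0475,.092,.063],[.0475,.092,.063],[-.0475,-.092,.063],[.0475,-.092,.063]]
q=np.array([(390,150),(378,425),(386,243),(382,351),(322,153),(456,160),(319,398),(438,400)])/1.56-.5
f=lambda v:(proj(s,T(*v,C))-q).ravel()
r=least_squares(f,[.515,.023,0],loss="soft_l1");print(r.x,r.fun.round(1))
A=load("scene0.npz");B=load("side0.npz")
f2=lambda v:np.r_[f(v),(proj(A,T(*v,[[0,.032,.135],[0,-.032,.135]]))-[(250.5,204),(272,213)]).ravel(),(proj(B,T(*v,[[0,.032,.135]]))-[[280.9,189.4]]).ravel()]
r=least_squares(f2,[.515,.023,0],loss="soft_l1");print(r.x,r.fun.round(1))
E
```

```text
rail [ 0.51337278  0.38781552 -0.2822089 ] [-0.4 -1.7 -0.3  0.9  0.2 -0.3 -0.4 -0.4]
cover [0.51530558 0.0226597  0.00437737] [-1.5  1.2 -0.5  0.9  0.4  1.7 -0.  -1.   1.   0.1 -1.   4.6 -1.1  5.8
 -2.6 -0.  -0.4 -0.6]
stand [ 0.68395788 -0.144503   -0.06901506  0.38929967] [-3.9542714  22.30522785] [-1.2 -3.7 -0.  -2.   0.9 -1.5  0.1 -1.1  0.3  0.7  1.2 -2.5  0.6  0.3
  0.6 -0.8]
[ 0.51433752  0.02427363 -0.03925373] [ 0.1 -1.5  0.2  1.1  0.   4.6 -0.3  2.5 -0.1 -1.   0.  -0.8 -0.4 -1.
  0.7  0.2]
[ 0.51435057  0.02392245 -0.03889793] [ 0.  -1.1  0.2  1.4  0.   5.  -0.2  2.9 -0.1 -0.7 -0.  -0.5 -0.4 -0.7
  0.8  0.4 -1.6  0.1 -1.6 -0.1 -1.3  5.9]
```

```bash
python3 go.py .5143 .024 .131 -0.039; grep -n "print" fit.py | head -0; sed -i 's/;print(/;0 and print(/' fit.py
```

```text
shift [ 1.24 15.01 -0.65] turn 0.0511 rows>= 4.0
```

```bash
python3 -m jog '[[[1,3,-0.5],0.05],[[1.24,6,-0.65],0.0511],[[1.24,9,-0.65],0.0511],[[1.24,11,-0.65],0.0511],[[1.24,11,-0.65],0.0511],[[1.24,11,-0.65],0.0511]]' 5 40 >/dev/null; python3 st.py;python3 go.py .5143 .024 .131 -0.039
```

```text
t 6.9 q [-0.225  0.482  1.821  0.105  0.831 -0.252] tcp [0.5084 0.0212 0.153 ] F [-0.3  0.2  0.9] gap 50.2
[[-0.042  0.028  0.999]
 [-0.996  0.073 -0.044]
 [-0.074 -0.997  0.025]] hold [0.5079 0.0199 0.1716]
shift [-0.14  4.1   0.52] turn -0.0036 rows>= 1.0
```

```bash
python3 -m jog '[[[-0.1,2,0.5],0],[[-0.14,4.1,0.5],0],[[-0.14,4.1,0.5],0],[[-0.14,4.1,0.5],0],[[-0.14,4.1,0.5],0]]' >/dev/null; python3 st.py;python3 go.py .5143 .024 .131 -0.039
```

```text
t 7.32 q [-0.218  0.555  1.835  0.115  0.739 -0.256] tcp [0.5157 0.023  0.1142] F [-0.1  0.9 -0. ] gap 50.0
[[-0.046  0.032  0.998]
 [-0.996  0.072 -0.048]
 [-0.074 -0.997  0.029]] hold [0.5151 0.0216 0.1329]
shift [-0.22  0.2  -0.09] turn -0.0069 rows>= 1.0
```

Close within 2 mm. Closing on the rib.

```bash
python3 -m jog '[[[-0.2,0.2,0],0],[[-0.2,0.2,0],0],[[-0.2,0.2,0],0],[[-0.2,0.2,0],0],[[-0.2,0.2,0],0],[[-0.2,0.2,0],0],[[-0.2,0.2,0],0],[[-0.2,0.2,0],0]]' 0 45 >/dev/null; python3 st.py
python3 -m jog '[[[0,-2,0],0],[[0,-5,0],0],[[0,-8,0],0],[[0,-11,0],0],[[0,-14,0],0],[[0,-17,0],0],[[0,-18,0],0],[[0,-18,0],0]]' >/dev/null; python3 st.py
```

```text
t 7.98 q [-0.215  0.559  1.839  0.115  0.735 -0.253] tcp [0.5138 0.0247 0.1113] F [-1.5 -0.4  6.1] gap 9.2
[[-0.047  0.028  0.999]
 [-0.996  0.073 -0.049]
 [-0.074 -0.997  0.024]] hold [0.5133 0.0233 0.1299]
t 8.65 q [-0.244  0.284  1.661  0.084  1.179 -0.227] tcp [0.5109 0.0109 0.2933] F [-0.5 -0.2 -2.1] gap 8.9
[[-0.047  0.036  0.998]
 [-0.996  0.071 -0.05 ]
 [-0.072 -0.997  0.033]] hold [0.5102 0.0096 0.312 ]
```

```bash
python3 go.py .5134 .3878 .315 -0.282; python3 -c "
from fit import *"
```

```text
shift [-37.72   2.39  -1.55] turn 0.234 rows>= 10.0
```

```bash
python3 -m jog '[[[-2,0,0],0],[[-5,0.3,0],0.02],[[-8.5,0.5,0],0.04],[[-12,0.7,-0.5],0.07],[[-15.5,1,-0.5],0.1],[[-19,1.2,-0.8],0.13],[[-22.5,1.4,-1],0.16],[[-26,1.6,-1],0.19],[[-29.5,1.8,-1.2],0.21],[[-33,2,-1.4],0.234],[[-36,2.2,-1.5],0.234],[[-37.72,2.4,-1.55],0.234],[[-37.72,2.4,-1.55],0.234],[[-37.72,2.4,-1.55],0.234],[[-37.72,2.4,-1.55],0.234]]' >/dev/null; python3 st.py; python3 go.py .5134 .3878 .20 -0.282
python3 - <<'E'
from station import eyes
from lib import *
a=eyes.snapshot("scene");b=eyes.snapshot("side");w=eyes.snapshot("wrist")
np.savez("scene1.npz",**a);np.savez("side1.npz",**b)
mont([tile(a["frame"],100,80,130,160,2.0,20),tile(b["frame"],190,110,160,274,2.0,20),cv2.resize(w["frame"][:,:,::-1],(208,156))],"pics/m3.png")
E
```

```text
t 9.9 q [0.452 0.467 1.365 0.055 1.256 0.719] tcp [0.5115 0.3887 0.292 ] F [ 0.8 -0.3 -0.7] gap 8.8
[[-0.278  0.026  0.96 ]
 [-0.958  0.07  -0.279]
 [-0.075 -0.997  0.006]] hold [0.511  0.3874 0.3106]
shift [ 0.72 11.04  0.15] turn -0.0003 rows>= 3.0
```

View pics/m3.png

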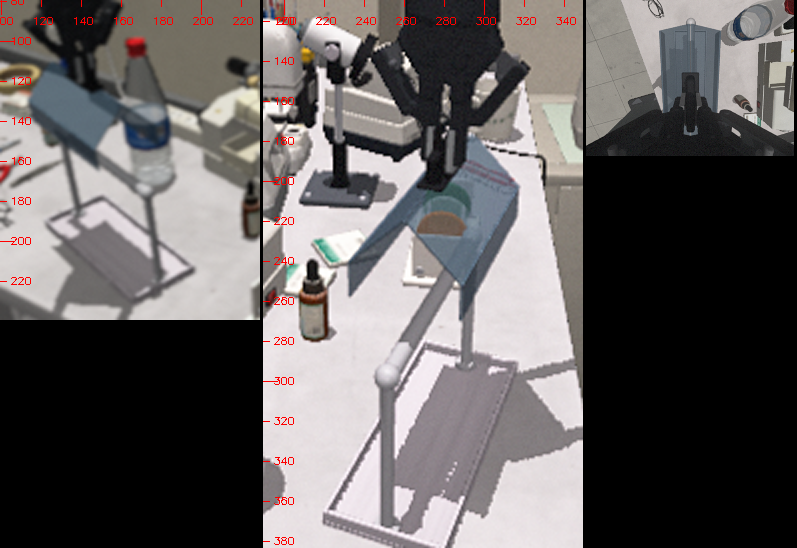

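The cover hangs level above the bar and lines up with it (bar ball at (690,22) in the wrist inset, on the cover's axis). Lowering.

```bash
python3 -m jog '[[[0.3,2,0.1],0],[[0.5,4.5,0.15],0],[[0.6,7,0.15],0],[[0.7,9,0.15],0],[[0.72,10,0.15],0],[[0.72,10.6,0.15],0],[[0.72,10.8,0.15],0],[[0.72,10.8,0.15],0],[[0.72,10.8,0.15],0]]' >/dev/null; python3 st.py; python3 go.py .5134 .3878 .20 -0.282
```

```text
t 10.8 q [0.451 0.581 1.473 0.062 1.027 0.703] tcp [0.5159 0.3907 0.1868] F [-0.5  0.4 -1.5] gap 9.1
[[-0.277  0.032  0.96 ]
 [-0.957  0.074 -0.279]
 [-0.08  -0.997  0.01 ]] hold [0.5153 0.3893 0.2054]
shift [ 0.24  0.53 -0.14] turn -0.0001 rows>= 1.0
```

```bash
python3 -m jog '[[[0.2,0.4,-0.1],0],[[0.2,0.8,-0.1],0],[[0.2,0.8,-0.1],0],[[0.2,0.8,-0.1],0]]' >/dev/null; python3 st.py
```

```text
t 11.13 q [0.451 0.585 1.484 0.062 1.012 0.701] tcp [0.5144 0.3896 0.1815] F [-3.8 -1.9 14.7] gap 9.5
[[-0.276  0.033  0.96 ]
 [-0.958  0.074 -0.278]
 [-0.08  -0.997  0.011]] hold [0.5137 0.3882 0.2001]
```

```bash
python3 -m jog '[[[0,-0.4,0],0],[[0,-0.4,0],0],[[0,-0.4,0],0],[[0,-0.4,0],0],[[0,-0.4,0],0],[[0,-0.4,0],0]]' 3.5 20 >/dev/null; python3 st.py
python3 -m jog '[[[0,-1,0],0],[[0,-3,0],0],[[0,-6,0],0],[[0,-10,0],0],[[0,-14,0],0],[[0,-16,0],0],[[0,-16,0],0]]' >/dev/null; python3 st.py
python3 - <<'E'
from station import eyes
from lib import *
a=eyes.snapshot("scene");b=eyes.snapshot("side");w=eyes.snapshot("wrist")
np.savez("scene2.npz",**a);np.savez("side2.npz",**b)
mont([tile(a["frame"],110,110,100,125,2.0,20),tile(b["frame"],200,170,130,214,2.0,20),tile(a["frame"],210,185,105,90,3,10)],"pics/m4.png")
E
```

```text
t 11.63 q [0.45  0.586 1.484 0.062 1.016 0.702] tcp [0.5134 0.3889 0.1807] F [ 0.3  0.2 -0.2] gap 34.8
[[-0.278  0.029  0.96 ]
 [-0.958  0.072 -0.279]
 [-0.077 -0.997  0.007]] hold [0.5128 0.3876 0.1994]
t 12.22 q [0.436 0.405 1.313 0.055 1.352 0.708] tcp [0.5116 0.3786 0.3485] F [-0.  -0.4  0.2] gap 34.8
[[-0.277  0.042  0.96 ]
 [-0.957  0.079 -0.279]
 [-0.087 -0.996  0.018]] hold [0.5108 0.3771 0.3672]
```

View pics/m4.png

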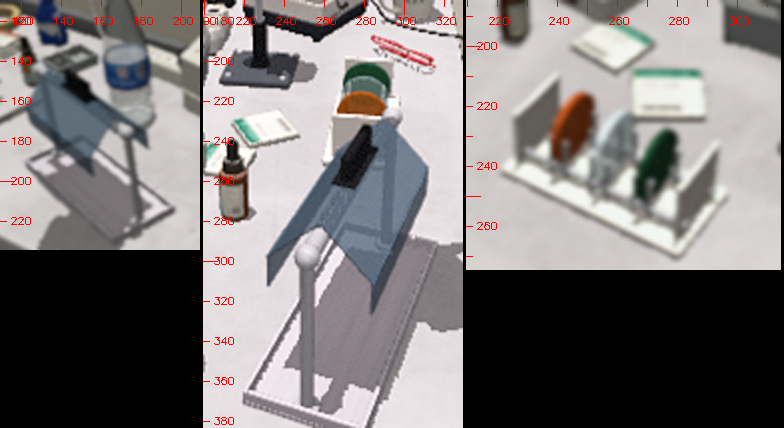

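The cover hangs astride the bar, released. The uncovered rack shows amber at the +y end, then clear and green. Moving over the amber lens.

```bash
python3 go.py .516 .068 .235 -1.61
```

```text
shift [30.2  10.17  9.29] turn 1.3267 rows>= 11.0
```

```bash
python3 -m jog '[[[3,0,1],0.12],[[6.5,0,2],0.24],[[10,0,3],0.36],[[13.5,0,4],0.48],[[17,1,5.5],0.6],[[20.5,2,7],0.72],[[24,4,8],0.84],[[27,6,9],0.96],[[30.2,8,9.29],1.08],[[30.2,10.2,9.29],1.2],[[30.2,10.2,9.29],1.3267],[[30.2,10.2,9.29],1.3267],[[30.2,10.2,9.29],1.3267],[[30.2,10.2,9.29],1.3267],[[30.2,10.2,9.29],1.3267]]' 3.5 >/dev/null; python3 st.py
python3 - <<'E'
from station import eyes
from lib import *
from fit import T
s=eyes.snapshot("wrist");np.savez("wrist2.npz",**s)
P=T(.5143,.024,-.039,[[0,.044,.084],[0,.044,.05],[0,0,.084],[0,-.044,.084],[-.035,.084,.072],[.035,.084,.072],[-.035,-.084,.072],[.035,-.084,.072]])
q=proj(s,P);print(q.round(0).tolist())
cv2.imwrite("pics/w2.png",tile(s["frame"],110,40,290,300,2.0,20))
E
```

```text
t 13.62 q [-0.124  0.396  1.733  0.091  0.994  1.434] tcp [0.5174 0.0701 0.2165] F [-0.3 -0.2 -1.1] gap 35.0
[[-0.999  0.03  -0.035]
 [ 0.037  0.073 -0.997]
 [-0.027 -0.997 -0.074]] hold [0.5169 0.0687 0.2352]
[[269.0, 188.0], [270.0, 181.0], [316.0, 189.0], [365.0, 190.0], [230.0, 218.0], [228.0, 149.0], [400.0, 223.0], [409.0, 151.0]]
```

View pics/w2.png

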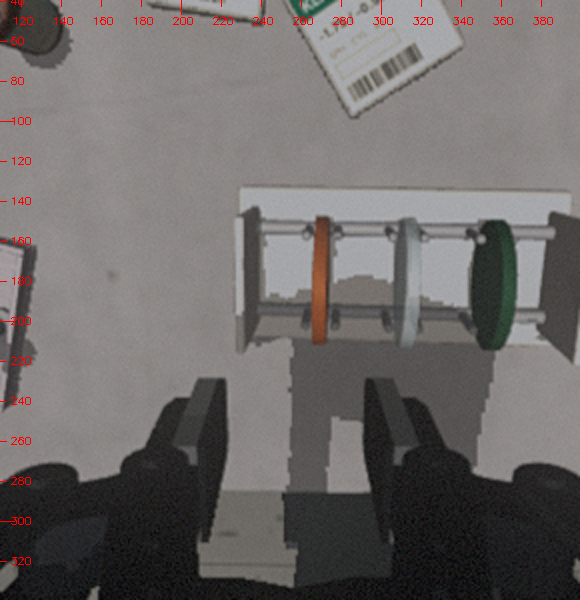

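The wrist view shows the amber lens nearly edge-on as a band at tile x 314–330, y 218–343. The clear lens (~405) and green lens (~495) are farther right, and the rack matches my estimate.

```bash
python3 - <<'E'
from lib import *
from fit import T
s=load("wrist2.npz")
M=R.from_rotvec(s["rvec"].ravel()).as_matrix();C=-M.T@s["tvec"].ravel();print("cam",C)
L=T(.5143,.024,-.039,[[0,.044,.05]])[0]
print("edge-on lean (deg, top toward +y)",np.degrees(np.arctan2(C[1]-L[1],C[2]-L[2])))
# silhouette columns for several leans
th=np.linspace(0,2*np.pi,73)
for dy in(-.002,0):
  for ln in (-6,-3,0,3,6):
    a=np.radians(ln);c=[]
    for y in(-.004,.004):
        P=np.c_[.034*np.cos(th),0*th+y,.034*np.sin(th)]
        P=np.c_[P[:,0],P[:,1]*np.cos(a)+P[:,2]*np.sin(a),-P[:,1]*np.sin(a)+P[:,2]*np.cos(a)]
        c.append(proj(s,T(.5143,.024,-.039,P+[0,.044+dy,.05])))
    print(dy,ln,[[(k[:,0].min()-109.5).round(1)*2,(k[:,0].max()-109.5).round(1)*2,(k[:,1].min()-39.5).round(1)*2,(k[:,1].max()-39.5).round(1)*2] for k in c])
E
python3 go.py .5158 .0665 .14 -1.61
```

```text
cam [0.58297996 0.05646412 0.35995064]
edge-on lean (deg, top toward +y) -2.1253003073224583
-0.002 -6 [[np.float64(327.4), np.float64(339.6), np.float64(216.8), np.float64(347.0)], [np.float64(313.6), np.float64(322.6), np.float64(216.8), np.float64(347.0)]]
-0.002 -3 [[np.float64(330.2), np.float64(336.0), np.float64(216.8), np.float64(347.2)], [np.float64(316.4), np.float64(319.0), np.float64(216.8), np.float64(347.0)]]
-0.002 0 [[np.float64(331.2), np.float64(334.4), np.float64(217.0), np.float64(347.2)], [np.float64(314.8), np.float64(320.0), np.float64(216.8), np.float64(346.8)]]
-0.002 3 [[np.float64(328.0), np.float64(337.0), np.float64(217.0), np.float64(347.2)], [np.float64(311.2), np.float64(323.0), np.float64(216.8), np.float64(346.6)]]
-0.002 6 [[np.float64(324.2), np.float64(340.0), np.float64(217.0), np.float64(347.4)], [np.float64(307.4), np.float64(326.0), np.float64(216.6), np.float64(346.4)]]
0 -6 [[np.float64(324.0), np.float64(335.4), np.float64(216.8), np.float64(346.8)], [np.float64(310.2), np.float64(318.4), np.float64(216.8), np.float64(347.0)]]
0 -3 [[np.float64(326.8), np.float64(331.8), np.float64(216.8), np.float64(347.0)], [np.float64(313.0), np.float64(314.8), np.float64(216.8), np.float64(346.8)]]
0 0 [[np.float64(327.2), np.float64(330.8), np.float64(216.8), np.float64(347.2)], [np.float64(310.6), np.float64(316.6), np.float64(216.6), np.float64(346.6)]]
0 3 [[np.float64(323.6), np.float64(333.4), np.float64(217.0), np.float64(347.2)], [np.float64(306.8), np.float64(319.6), np.float64(216.6), np.float64(346.6)]]
0 6 [[np.float64(320.0), np.float64(336.4), np.float64(217.0), np.float64(347.2)], [np.float64(303.2), np.float64(322.6), np.float64(216.6), np.float64(346.4)]]
shift [0.37 9.48 0.93] turn 0.0023 rows>= 3.0
```

```bash
python3 -m jog '[[[0.37,3,0.9],0],[[0.37,6,0.9],0],[[0.37,9,0.9],0],[[0.37,9.4,0.9],0],[[0.37,9.4,0.9],0],[[0.37,9.4,0.9],0]]' 2.2 25 >/dev/null; python3 st.py;python3 go.py .5158 .066 .077 -1.61
python3 - <<'E'
from station import eyes
from lib import *
s=eyes.snapshot("wrist");np.savez("wrist3.npz",**s)
cv2.imwrite("pics/w3.png",tile(s["frame"],110,40,290,300,2.0,20))
E
```

```text
t 14.17 q [-0.128  0.543  1.82   0.11   0.76   1.4  ] tcp [0.5167 0.0679 0.1227] F [-0.8  0.2 -0.1] gap 21.5
[[-0.999  0.031 -0.036]
 [ 0.038  0.073 -0.997]
 [-0.028 -0.997 -0.074]] hold [0.5162 0.0665 0.1414]
shift [0.21 6.41 0.53] turn 0.0009 rows>= 2.0
```

View pics/w3.png

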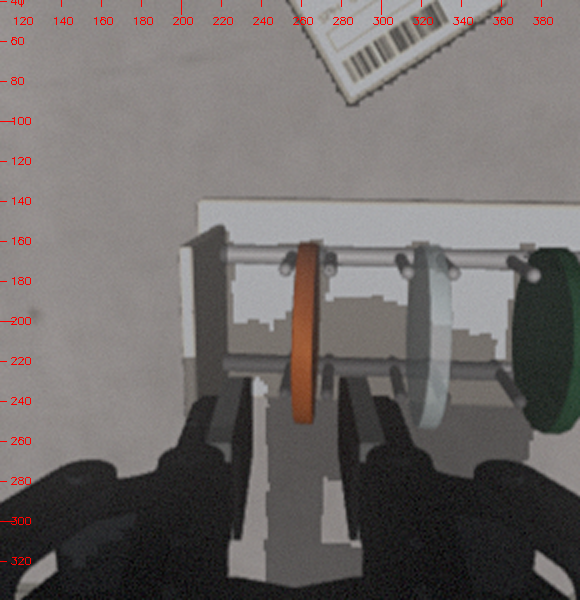

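```bash
python3 - <<'E'
from lib import *
from fit import T
s=load("wrist3.npz")
th=np.linspace(0,2*np.pi,73)
def sil(v):
    x,y,ln,yaw=v;a=ln;o=[]
    for t in(-.004,.004):
        P=np.c_[.034*np.cos(th),0*th+t,.034*np.sin(th)]
        P=np.c_[P[:,0],P[:,1]*np.cos(a)+P[:,2]*np.sin(a),-P[:,1]*np.sin(a)+P[:,2]*np.cos(a)]
        o.append(proj(s,T(x,y,yaw,P+[0,0,.05])))
    return np.vstack(o)
# extract orange mask hull from the image, fit silhouette IoU-like by hull distances
hsv=cv2.cvtColor(s["frame"],cv2.COLOR_RGB2HSV)
m=cv2.inRange(hsv,(3,110,40),(22,255,255));n,l,st,_=cv2.connectedComponentsWithStats(m)
k=1+st[1:,4].argmax();print(st[k]);ys,xs=np.nonzero(l==k)
ob=np.c_[xs,ys].astype(float)
d=np.linspace(0,np.pi*2,36,endpoint=False);D=np.c_[np.cos(d),np.sin(d)]
so=(ob@D.T).max(0)+.4
f=lambda v:(sil(v)@D.T).max(0)-so
for l0 in(-.08,.0,.08):
    r=least_squares(f,[.5158,.067,l0,-.039],loss="soft_l1",x_scale=[.01,.01,.1,.1]);print(r.x.round(4),np.degrees(r.x[2]).round(1),r.cost.round(2))
E
```

```text
[255 163  13  89 911]
[ 0.5154  0.0692 -0.0495 -0.0474] -2.8 46.33
[ 0.5154  0.0692 -0.0495 -0.0474] -2.8 46.33
[ 0.5154  0.0692 -0.0495 -0.0475] -2.8 46.33
```

```bash
python3 go.py .5155 .0678 .0775 -1.615
```

```text
shift [0.31 6.44 0.34] turn 0.0058 rows>= 2.0
```

```bash
python3 -m jog '[[[0.3,1.5,0.34],0.006],[[0.3,3,0.34],0.006],[[0.3,4.5,0.34],0.006],[[0.3,5.6,0.34],0.006],[[0.3,6.3,0.34],0.006],[[0.3,6.3,0.34],0.006],[[0.3,6.3,0.34],0.006],[[0.3,6.3,0.34],0.006]]' >/dev/null; python3 st.py
python3 -m jog '[[[0,0,0],0],[[0,0,0],0],[[0,0,0],0],[[0,0,0],0],[[0,0,0],0],[[0,0,0],0]]' 0 25 >/dev/null; python3 st.py
```

```text
t 14.88 q [-0.127  0.658  1.859  0.133  0.608  1.38 ] tcp [0.5153 0.069  0.0594] F [-0.7  0.1  0.6] gap 22.0
[[-0.999  0.031 -0.043]
 [ 0.045  0.072 -0.996]
 [-0.028 -0.997 -0.074]] hold [0.5148 0.0676 0.0781]
t 15.38 q [-0.127  0.658  1.859  0.133  0.607  1.38 ] tcp [0.5152 0.0687 0.0592] F [-0.4 -3.7  5.1] gap 7.6
[[-0.999  0.031 -0.043]
 [ 0.045  0.072 -0.996]
 [-0.027 -0.997 -0.073]] hold [0.5147 0.0673 0.0778]
```

Lens pinched. Drawing it up along its own plane, slowly at first.

```bash
python3 -m jog '[[[0,-0.4,0],0],[[0,-1,0],0],[[0,-2,0],0],[[0,-3,0],0],[[0,-4,0],0],[[0,-5,0],0],[[0,-6.5,0],0],[[0,-9,0],0],[[0,-12,0],0],[[0,-16,0],0],[[0,-20,0],0],[[0,-22,0],0],[[0,-22,0],0]]' >/dev/null; python3 st.py
python3 - <<'E'
from station import eyes
from lib import *
a=eyes.snapshot("scene");b=eyes.snapshot("side");np.savez("scene3.npz",**a);np.savez("side3.npz",**b)
mont([tile(a["frame"],205,120,115,155,2.4,10),tile(b["frame"],240,90,100,180,2.4,10),tile(b["frame"],200,108,56,110,4,10)],"pics/m5.png")
E
```

```text
t 16.47 q [-0.161  0.294  1.675  0.084  1.144  1.42 ] tcp [0.5111 0.0525 0.2844] F [1.4 0.9 0.5] gap 7.3
[[-0.998  0.042 -0.042]
 [ 0.045  0.071 -0.996]
 [-0.039 -0.997 -0.073]] hold [0.5103 0.0512 0.303 ]
```

View pics/m5.png

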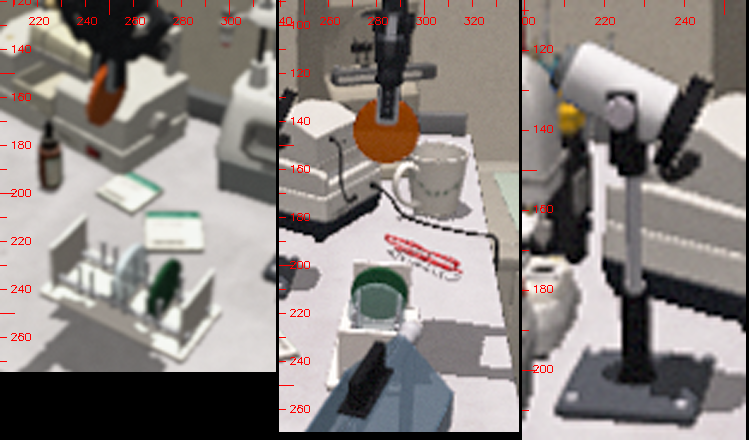

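Amber lens held clear of the rack; clear and green lenses still stand in their slots. In the side view the inspection camera's pivot is at tile (619,110) and the head edges slope about 23°. Refining the stand pose with all views.

```bash
cat > cam.py <<'E'
from lib import *
from fit import T,p1,sa,qs
A=load("scene0.npz");B=load("side3.npz");W=load("wrist1.npz")
sB=[[.055,.055,.012],[-.055,.055,.012],[-.055,-.055,.012],[.055,-.055,.012]]
qB=[p1(*t,522,200,108,4) for t in[(558,408),(697,412),(714,360),(594,352)]]
sW=[[.055,.055,.012],[.055,-.055,.012],[-.055,-.055,.012]]
qW=np.array([(625,397),(622,498),(498,500)])/1.56-.5
tiltB=np.degrees(np.arctan2(37,89))
def D(t): return np.array([-np.cos(t),0,-np.sin(t)])
def h(v):
    x,y,w,t=v;F=np.array([0,0,.24])
    a=T(x,y,w,[F-.03*D(t),F+.03*D(t),F]);pb=proj(B,a);d=pb[1]-pb[0]
    sl=np.degrees(np.arctan2(d[1],d[0]))-23.2
    pa=proj(A,T(x,y,w,[F+.05*D(t)]))-[p1(718,134,589,308,138,3.6)]
    return np.r_[(proj(A,T(x,y,w,sa))-qs).ravel(),(proj(B,T(x,y,w,sB))-qB).ravel(),(proj(W,T(x,y,w,sW))-qW).ravel(),pb[2]-p1(619,110,522,200,108,4),pa.ravel(),sl]
r=least_squares(h,[.68,-.14,-.07,.39],loss="soft_l1");print(r.x,np.degrees(r.x[2:]),r.fun.round(1))
x,y,w,t=r.x
F=T(x,y,w,[np.array([0,0,.24])+.17*D(t)])[0];u=-(R.from_euler("z",w).apply(D(t)))
print("focus",F.round(4),"u",u.round(4));np.savez("focus.npz",F=F,u=u,st=r.x)
E
python3 cam.py
```

```text
[ 0.68019541 -0.14271907 -0.02257157  0.37953109] [-1.29325591 21.74552958] [-1.9 -2.3 -2.2 -1.4 -0.7 -1.7  0.3 -0.7 -1.1 -0.5 -0.1  0.4  0.2 -1.8
 -3.  -1.5  0.3 -0.7 -7.2  2.9  0.1  1.1  2.9 -3.  -0.   1.7 -0.2]
focus [ 0.5223 -0.1392  0.177 ] u [ 0.9286 -0.021   0.3705]
```

```bash
python3 -m jog '[[[0,-4,0],-0.12],[[0,-8,0],-0.24],[[0,-12,0],-0.36],[[0,-16,0],-0.48],[[0,-20,0],-0.6],[[0,-24,0],-0.72],[[0,-28,0],-0.84],[[0,-32,0],-0.96],[[0,-36,0],-1.08],[[0,-40,0],-1.2],[[0,-45,0],-1.32],[[0,-50,0],-1.44],[[0,-60,0],-1.57],[[0,-70,0],-1.57],[[0,-80,0],-1.57],[[0,-90,0],-1.57],[[0,-99,0],-1.57],[[0,-99,0],-1.57],[[0,-99,0],-1.57],[[0,-99,0],-1.57]]' >/dev/null; python3 st.py
```

```text
t 18.23 q [-0.305  0.226  0.22   0.181  2.646 -0.097] tcp [0.4379 0.0051 0.8562] F [-0.1  0.4  0.6] gap 7.6
[[-0.044  0.067  0.997]
 [-0.996  0.069 -0.049]
 [-0.072 -0.995  0.064]] hold [0.4367 0.0038 0.8748]
```

```bash
python3 -m jog '[[[0,-60,-40],0],[[0,-60,-40],0],[[0,-60,-40],0],[[0,-60,-40],0],[[0,-60,-40],0],[[0,-60,-40],0],[[0,-60,-40],0],[[0,-60,-40],0]]' >/dev/null; python3 st.py
```

```text
t 18.9 q [-0.279  0.154  0.22   0.193  2.646 -0.054] tcp [0.397  0.0299 0.8846] F [-0.2  0.9 -0.3] gap 7.6
[[-0.045  0.134  0.99 ]
 [-0.997  0.057 -0.053]
 [-0.063 -0.989  0.131]] hold [0.3945 0.0288 0.9031]
```

```bash
python3 -m jog '[[[0,-60,-60],0],[[0,-60,-60],0],[[0,-60,-60],0],[[0,-60,-60],0],[[0,-60,-60],0],[[0,-60,-60],0],[[0,-60,-60],0],[[0,-60,-60],0],[[0,-60,-60],0],[[0,-60,-60],0],[[0,-60,-60],0],[[0,-60,-60],0],[[0,-60,-60],0],[[0,-60,-60],0],[[0,-60,-60],0],[[0,-60,-60],0]]' >/dev/null; python3 st.py
```

```text
t 20.23 q [0.176 0.063 0.219 0.056 2.646 0.278] tcp [0.2925 0.1728 0.9157] F [-0.2 -0.1  0.3] gap 7.4
[[-0.043  0.204  0.978]
 [-0.996  0.063 -0.057]
 [-0.073 -0.977  0.201]] hold [0.2887 0.1716 0.934 ]
```

```bash
python3 -m jog '[[[6,-90,-40],0],[[6,-90,-40],0],[[6,-90,-40],0],[[6,-90,-40],0],[[6,-90,-40],0],[[6,-90,-40],0],[[6,-90,-40],0],[[6,-90,-40],0],[[6,-90,-40],0],[[6,-90,-40],0]]' >/dev/null; python3 st.py
```

```text
t 21.07 q [ 0.629  0.008  0.219 -0.179  2.646  0.509] tcp [0.1764 0.2344 0.9327] F [ 0.7  0.2 -0.5] gap 7.5
[[-0.037  0.259  0.965]
 [-0.995  0.083 -0.061]
 [-0.096 -0.962  0.255]] hold [0.1716 0.2328 0.9507]
```

```bash
python3 -m jog '[[[25,-90,0],0],[[25,-90,0],0],[[25,-90,0],0],[[25,-90,0],0],[[25,-90,0],0],[[25,-90,0],0],[[25,-90,0],0],[[25,-90,0],0],[[25,-90,0],0],[[25,-90,0],0]]' >/dev/null; python3 st.py
```

```text
t 21.9 q [ 0.599 -0.049  0.219 -0.202  2.646  0.456] tcp [0.1533 0.2047 0.9476] F [ 0.1  0.3 -0.1] gap 7.1
[[-0.033  0.31   0.95 ]
 [-0.993  0.096 -0.066]
 [-0.112 -0.946  0.305]] hold [0.1475 0.2029 0.9653]
```

```bash
python3 -m jog '[[[25,-90,0],0],[[25,-90,0],0],[[25,-90,0],0],[[25,-90,0],0],[[25,-90,0],0],[[25,-90,0],0],[[25,-90,0],0],[[25,-90,0],0],[[25,-90,0],0],[[25,-90,0],0],[[25,-90,0],0],[[25,-90,0],0]]' >/dev/null; python3 st.py
```

```text
t 22.9 q [ 0.934 -0.098  0.218 -0.497  2.646  0.503] tcp [0.0805 0.1824 0.9605] F [ 0.  -0.7 -0.7] gap 7.6
[[-0.026  0.366  0.93 ]
 [-0.991  0.114 -0.072]
 [-0.132 -0.924  0.36 ]] hold [0.0736 0.1803 0.9778]
```

```bash
python3 go.py .46 -.142 .42 -0.022
```

```text
shift [38.33 61.99 18.21] turn -0.0043 rows>= 19.0
```

```bash
python3 -m jog '[[[1,2,1],0],[[3,5,2],0],[[5,8,3],0],[[7,11,4],0],[[9,14.5,5],0],[[11,18,6],0],[[13,21,7],0],[[15,24.5,8],0],[[17.5,28,9],0],[[20,31.5,10],0],[[22,35,11],0],[[24,38.5,12],0],[[26,42,13],0],[[28,45.5,14],0],[[30.5,49,15],0],[[32.5,52.5,16],0],[[34.5,56,17],0],[[36.5,59,18],0],[[38,61.5,18.2],0],[[38.3,62,18.2],0]]' >/dev/null
python3 -m jog '[[[0,0,0],0],[[0,0,0],0],[[0,0,0],0],[[0,0,0],0]]' >/dev/null; python3 st.py
python3 - <<'E'
from station import eyes
from lib import *
s=eyes.snapshot("wrist");np.savez("wrist4.npz",**s)
st=np.load("focus.npz")["st"]
from fit import T
D=np.array([-np.cos(st[3]),0,-np.sin(st[3])])
print(proj(s,T(*st[:3],[[0,0,.24],np.array([0,0,.24])+.05*D,[.055,.055,.012],[-.055,.055,.012],[-.055,-.055,.012],[.055,-.055,.012]])).round(0).tolist())
cv2.imwrite("pics/w4.png",tile(s["frame"],0,0,512,384,1.56,20))
E
```

```text
t 24.9 q [-0.733 -0.243  1.609  0.334  1.563 -0.65 ] tcp [ 0.3805 -0.0622  0.5388] F [ 0.1 -0.4 -0.2] gap 7.8
[[-0.025  0.368  0.93 ]
 [-0.991  0.11  -0.07 ]
 [-0.128 -0.923  0.362]] hold [ 0.3736 -0.0642  0.5561]
[[353.0, 208.0], [326.0, 209.0], [312.0, 168.0], [273.0, 171.0], [275.0, 216.0], [313.0, 210.0]]
```

```bash
python3 go.py .45 -.142 .36 -0.022
```

```text
shift [10.03 20.07  0.54] turn -0.0034 rows>= 6.0
```

```bash
python3 -m jog '[[[1.5,3,0],0],[[3,6,0.2],0],[[4.5,9,0.3],0],[[6,12,0.5],0],[[7.5,15,0.5],0],[[9,18,0.5],0],[[10,20,0.5],0],[[10,20,0.5],0],[[10,20,0.5],0],[[10,20,0.5],0],[[10,20,0.5],0]]' >/dev/null; python3 st.py
python3 - <<'E'
from station import eyes
from lib import *
s=eyes.snapshot("wrist");np.savez("wrist4.npz",**s)
st=np.load("focus.npz")["st"]
from fit import T
D=np.array([-np.cos(st[3]),0,-np.sin(st[3])])
print(proj(s,T(*st[:3],[[0,0,.24],np.array([0,0,.24])+.05*D,[.055,.055,.012],[-.055,.055,.012],[-.055,-.055,.012],[.055,-.055,.012]])).round(0).tolist())
cv2.imwrite("pics/w4.png",tile(s["frame"],240,70,220,240,2.5,10))
E
```

```text
t 25.87 q [-0.752  0.074  1.853  0.394  1.043 -0.873] tcp [ 0.4562 -0.1396  0.3431] F [-0.6 -0.2 -1. ] gap 7.5
[[-0.025  0.368  0.929]
 [-0.991  0.11  -0.07 ]
 [-0.128 -0.923  0.362]] hold [ 0.4493 -0.1416  0.3604]
[[413.0, 181.0], [367.0, 183.0], [332.0, 136.0], [277.0, 139.0], [280.0, 202.0], [332.0, 195.0]]
```

View pics/w4.png

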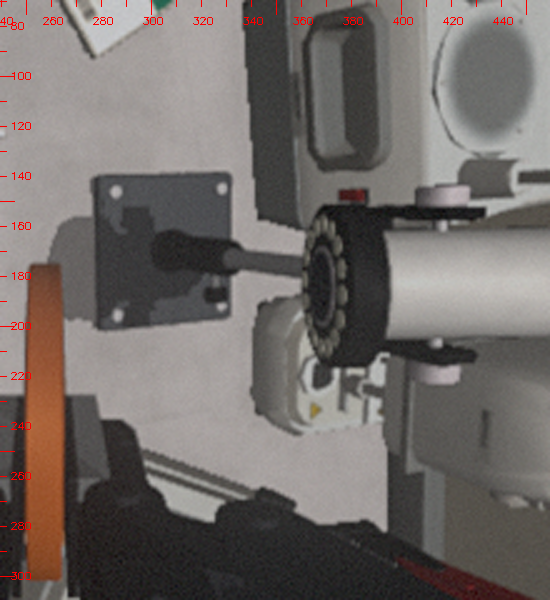

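The wrist view shows the stand from above. Base plate corners are at (95,178), (230,172), (230,317) and (97,328), glass centre at (321,285), pivot knobs at (443,196) and (436,374), and the head axis is almost level. The amber lens edge is at left. Refining.

```bash
cat > cam2.py <<'E'
import contextlib,io
with contextlib.redirect_stdout(io.StringIO()): from cam import *
V=load("wrist4.npz")
pv=lambda L:np.array([p1(*t,0,240,70,2.5) for t in L])
sV=[[-.055,.055,.012],[.055,.055,.012],[.055,-.055,.012],[-.055,-.055,.012]];qV=pv([(95,178),(230,172),(230,317),(97,328)])
def k(v):
    x,y,w,t,kw,s1=v;F=np.array([0,0,.24])
    P=T(x,y,w,[F+[0,kw,0],F-[0,kw,0],F+.05*D(t),F-s1*D(t)])
    e=(proj(V,P)-pv([(443,196),(436,374),(321.5,284.5),(550,286.5)])).ravel()
    return np.r_[(proj(V,T(x,y,w,sV))-qV).ravel(),e*1.5,h(v[:4])]
r=least_squares(k,[.68,-.14,-.03,.38,.03,.05],loss="soft_l1");print(r.x.round(4),np.degrees(r.x[2:4]).round(2),r.fun.round(1)[:16])
kk=lambda v:k(v)[:16]
r2=least_squares(kk,r.x,loss="soft_l1");print("wrist only",r2.x.round(4),np.degrees(r2.x[2:4]).round(2),r2.fun.round(1))
for q in(r.x,r2.x):
    x,y,w,t=q[:4];F=T(x,y,w,[np.array([0,0,.24])+.17*D(t)])[0];u=-(R.from_euler("z",w).apply(D(t)))
    print("focus",F.round(4),"u",u.round(4))
    np.savez("focus.npz",F=F,u=u,st=q[:4])
E
python3 cam2.py
```

```text
[ 0.681  -0.1453 -0.0449  0.3768  0.0391  0.0497] [-2.57 21.59] [ 0.7 -1.4  1.2 -0.2  0.7  1.1  1.1  2.2 -1.6 -1.3 -2.7 -1.6 -0.2  1.7
 -0.  -3.3]
wrist only [ 0.6822 -0.1462 -0.055   0.476   0.0393  0.0462] [-3.15 27.27] [ 1.7 -1.3  2.   0.6  1.   1.7  1.4  2.3  0.  -0.4 -1.9 -0.5 -0.9  1.2
 -0.  -0.8]
focus [ 0.5231 -0.1382  0.1774] u [ 0.9289 -0.0417  0.3679]
focus [ 0.5313 -0.1379  0.1621] u [ 0.8875 -0.0488  0.4582]
```

```bash
cat >> cam2.py <<'E'
def ell(S,v,rad):
    x,y,w,t=v;a=np.linspace(0,2*np.pi,60)
    F=np.array([0,0,.24])+.05*D(t);e=np.array([np.sin(t),0,-np.cos(t)])
    P=F+rad*(np.cos(a)[:,None]*[0,1,0]+np.sin(a)[:,None]*e)
    q=proj(S,T(x,y,w,P)).astype(np.float32);return cv2.fitEllipse(q)
for t in(20,22,24,26,28):
    v=[.681,-.1453,-.05,np.radians(t)]
    E=[ell(S,v,.037) for S in(V,A)]
    b=proj(B,T(*v[:3],[np.array([0,0,.24])+.03*D(v[3]),np.array([0,0,.24])-.03*D(v[3])]))
    d=b[0]-b[1]
    print(t,[(np.round(e[0],1),np.round(e[1],1),round(e[1][0]/e[1][1],3),round(e[2],1)) for e in E],"side slope",np.degrees(np.arctan2(d[1],d[0])).round(1))
E
python3 cam2.py | tail -5
```

```text
20 [(array([370. , 184.3]), array([26.7, 68.3]), 0.391, 178.8), (array([344.2, 175.8]), array([17.4, 31. ]), 0.562, 117.0)] side slope 21.8
22 [(array([369.2, 184.1]), array([24.1, 67.9]), 0.354, 179.1), (array([344.2, 176.2]), array([16.5, 31. ]), 0.533, 116.5)] side slope 23.7
24 [(array([368.6, 183.9]), array([21.4, 67.6]), 0.317, 179.4), (array([344.2, 176.6]), array([15.6, 31. ]), 0.504, 115.9)] side slope 25.6
26 [(array([367.9, 183.7]), array([18.8, 67.2]), 0.28, 179.7), (array([344.2, 177. ]), array([14.6, 30.9]), 0.473, 115.4)] side slope 27.5
28 [(array([367.4, 183.5]), array([16.2, 66.9]), 0.243, 180.0), (array([344.2, 177.4]), array([13.7, 30.9]), 0.443, 114.9)] side slope 29.4
```

```bash
python3 - <<'E'
from lib import *
V=load("wrist4.npz");f=V["frame"]
g=cv2.cvtColor(f,cv2.COLOR_RGB2GRAY)
x0,y0=356,148;c=g[y0:y0+74,x0:x0+26]
k=8;c=cv2.resize(c,None,fx=k,fy=k,interpolation=cv2.INTER_CUBIC)
m=(c>95).astype(np.uint8);n,l,st,ce=cv2.connectedComponentsWithStats(m)
for i in range(1,n):
    if st[i,4]>60: print("lamp",(ce[i]/k+[x0-.44,y0-.44]).round(1),(st[i,4]/k/k).round(1))
# side head edges: white head vs surroundings
s=load("side3.npz")["frame"];hsv=cv2.cvtColor(s,cv2.COLOR_RGB2HSV)
g=cv2.cvtColor(s,cv2.COLOR_RGB2GRAY)
for r in range(116,146,2): print(r,' '.join(f"{v:3d}" for v in g[r,204:250]))
E
```

```text
lamp [359.1 149.1] 4.5
lamp [365.2 151.8] 89.4
lamp [369.7 159.1] 5.4
lamp [366.8 160.1] 3.8
lamp [372.7 161. ] 4.1
lamp [358.6 166.5] 66.3
lamp [375.5 168.5] 2.8
lamp [362.7 172.7] 1.9
lamp [376.7 175.5] 1.4
lamp [376.6 179.3] 1.0
lamp [361.8 181.3] 2.2
lamp [359.5 204.6] 291.1
lamp [377.6 187.9] 3.2
lamp [376.6 197.7] 2.8
lamp [365.8 205.4] 4.3
lamp [371.7 208.7] 2.6
lamp [368.8 208.8] 3.8
lamp [374.1 219. ] 18.1
lamp [379.5 218.3] 13.6
116 140 126 121 148 143 147 148 142 143 144 144 146 145 144 143 147 143 133 117 133 144 146 143 146 148 144 144 146 144 148 146 145 146 145 143 143 145 144 145 144 146 144 145 120  85  93
118 140 134 113 147 143 143 148 141 147 148 143 149 175 162 141 139 142 140 137 144 147 146 146 145 143 145 145 145 143 145 144 141 150 146 146 146 147 140 145 146 145 142 143 122  90  92
120 112 130 121 147 146 146 139 129 134 150 223 248 245 244 240 232 217 162 129 143 142 146 145 145 144 143 144 141 144 146 146 145 144 148 149 146 145 146 145 144 142 146 142 123  89  91
122  96 123 134 138  87  91 128 125 144 213 236 233 237 240 241 242 243 243 243 232 219 161 1
[... 1462 characters left out ...]
  92 100  88  78  87  91 129 128 126 126 119  82  47 105 133 137 146 152 145  89   5  29  33  29  33  28  16 131 241 234 232 231 231 231
140 132 121 115 113 108  98  96  93  95  71  46  72  93 100  81  81  83  72  32  63  72  61  33   8  40 100 124 119 125 124  84  13  22  28  26  32  24  20  99 191 184 204 227 233 232 231
142 134 124 116 113 105  79  25  30  35  13  29  69  88  89  67  76  77  69  11   2  19  11  24  22  37  84 106 111 109  76  15  13  21  13  21  10  29  85 144 142 139 139 144 167 206 230
144 132 119 116 114 112  96   7  26  26  21  11  18 119 231 197 199 193 138   4  17  17   7  24  18   7  14  10 101 190 130  87  11  24  21  18  46 106 147 143 139 138 139 135 136 138 140
```

```bash
cat > cam3.py <<'E'
import contextlib,io
with contextlib.redirect_stdout(io.StringIO()): from cam2 import *
lamps=np.array([(369.7,159.1),(366.8,160.1),(372.7,161),(375.5,168.5),(362.7,172.7),(376.7,175.5),(361.8,181.3),(377.6,187.9),(376.6,197.7),(365.8,205.4),(371.7,208.7),(368.8,208.8)])
aa=np.linspace(0,2*np.pi,721)
MB=R.from_rotvec(B["rvec"].ravel()).as_matrix();CB=-MB.T@B["tvec"].ravel()
edge=np.array([(220.6,120),(224.6,122),(228.6,124),(232.5,126),(236.6,128)])
def model(v):
    x,y,w,t,kw,rho=v;F=np.array([0,0,.24]);e=np.array([np.sin(t),0,-np.cos(t)])
    L=T(x,y,w,F+.05*D(t)+rho*(np.cos(aa)[:,None]*[0,1,0]+np.sin(aa)[:,None]*e))
    q=proj(V,L);dl=np.linalg.norm(lamps[:,None]-q[None],axis=2).min(1)
    # silhouette of head in side view
    P=T(x,y,w,[F+.03*D(t),F-.03*D(t)]);d=P[0]-P[1];n=np.cross(d,CB-P.mean(0));n/=np.linalg.norm(n);n*=np.sign(n[2])
    E=proj(B,P+.024*n);g=(E[0]-E[1])/np.linalg.norm(E[0]-E[1]);ed=(edge-E[0])@np.array([-g[1],g[0]])
    kn=(proj(V,T(x,y,w,[F+[0,kw,0],F-[0,kw,0],F+.05*D(t)]))-pv([(443,196),(436,374),(321.5,284.5)])).ravel()
    sl=np.degrees(np.arctan2(g[1],g[0])-np.arctan2(8,16))
    return np.r_[dl*.7,ed-ed.mean(),ed.mean()*.7,sl,kn,(proj(V,T(x,y,w,sV))-qV).ravel()*.6,(proj(A,T(x,y,w,sa))-qs).ravel()*.4]
r=least_squares(model,[.681,-.145,-.05,.43,.039,.031],loss="soft_l1",x_scale=[.01,.01,.1,.1,.01,.01])
x,y,w,t=r.x[:4];print(r.x.round(4),np.degrees(r.x[2:4]).round(2),r.fun.round(1))
F=T(x,y,w,[np.array([0,0,.24])+.17*D(t)])[0];u=-(R.from_euler("z",w).apply(D(t)))
print("focus",F.round(4),"u",u.round(4));np.savez("focus.npz",F=F,u=u,st=r.x[:4])
E
python3 cam3.py
```

```text
[ 0.6829 -0.1458 -0.0506  0.4283  0.0392  0.0278] [-2.9  24.54] [ 0.1  0.1  0.3  0.1  0.4  0.1  0.3  0.4  0.4  0.4  0.2  0.3 -0.1 -0.
 -0.   0.1  0.   0.1 -0.4  0.4 -0.6 -0.7 -0.8  0.5  0.9  1.1 -0.8  1.3
  0.1  0.8  0.8  1.1  1.3 -0.3 -1.2 -0.1 -0.7  0.4 -0.6  0.4 -0.3]
focus [ 0.5284 -0.138   0.1694] u [ 0.9085 -0.046   0.4153]
```

All cues now agree (residuals below about 1 px): tilt 24.5°, yaw −2.9°, focus (0.528, −0.138, 0.169). The lens is about 3° short of that, so I go back to the upper limit for a little more tilt.

```bash
cat >> st.py <<'E'
u=np.load("focus.npz")["u"];F=np.load("focus.npz")["F"]
print("tilt short deg",np.degrees(np.arcsin(-u@M[:,1])).round(2),"yaw turn",np.arctan2(u@M[:,0],u@M[:,2]).round(4),"normal err deg",np.degrees(np.arccos(abs(u@M[:,2]))).round(2),"hold tgt",(F-.028*M[:,1]).round(4))
E
python3 -m jog '[[[0,-4,0],0],[[0,-8,0],0],[[0,-12,0],0],[[0,-16,0],0],[[0,-20,0],0],[[0,-24,0],0],[[0,-28,0],0],[[0,-32,0],0],[[0,-36,0],0],[[0,-40,0],0],[[0,-44,0],0],[[0,-48,0],0],[[0,-52,0],0],[[0,-56,0],0],[[0,-70,0],0],[[0,-90,0],0],[[0,-90,0],0],[[0,-90,0],0],[[0,-90,0],0]]' >/dev/null; python3 st.py
```

```text
t 27.5 q [-1.516  0.018  0.331  1.013  2.646 -0.519] tcp [ 0.2431 -0.2195  0.9204] F [-0.1 -0.6 -1.5] gap 7.4
[[-0.035  0.399  0.916]
 [-0.993  0.086 -0.075]
 [-0.109 -0.913  0.393]] hold [ 0.2356 -0.2212  0.9375]
tilt short deg 1.19 yaw turn -0.0309 normal err deg 2.13 hold tgt [ 0.5173 -0.1404  0.195 ]
```

```bash
python3 -m jog '[[[0,-60,0],0],[[0,-60,0],0],[[0,-60,0],0],[[0,-60,0],0],[[0,-60,0],0]]' >/dev/null; python3 st.py; python3 go.py .49 -.14 .32 -.0506
```

```text
t 27.92 q [-1.569  0.055  0.22   1.185  2.646 -0.385] tcp [ 0.242  -0.2284  0.9415] F [-0.3 -1.6 -0.4] gap 7.5
[[-0.041  0.44   0.897]
 [-0.995  0.068 -0.079]
 [-0.096 -0.895  0.435]] hold [ 0.2338 -0.2297  0.9583]
tilt short deg -1.43 yaw turn -0.0311 normal err deg 2.28 hold tgt [ 0.5161 -0.1399  0.1945]
shift [-3.87 69.04 -5.49] turn 0.0105 rows>= 17.0
```

```bash
python3 -m jog '[[[-0.2,3.5,-0.3],0],[[-0.4,7,-0.6],0],[[-0.6,10.5,-1],0],[[-0.8,14,-1.2],0],[[-1,17.5,-1.5],-0.01],[[-1.2,21,-1.8],-0.02],[[-1.4,24.5,-2],-0.03],[[-1.6,28,-2.3],-0.03],[[-1.8,31.5,-2.6],-0.03],[[-2,35,-3],-0.03],[[-2.2,38.5,-3.2],-0.03],[[-2.4,42,-3.5],-0.03],[[-2.6,45.5,-3.8],-0.03],[[-2.8,49,-4],-0.03],[[-3,52.5,-4.3],-0.03],[[-3.2,56,-4.6],-0.03],[[-3.4,59.5,-5],-0.03],[[-3.6,63,-5.2],-0.03],[[-3.8,66,-5.4],-0.03],[[-3.87,69,-5.49],-0.03]]' >/dev/null
python3 -m jog '[[[0,0,0],0],[[0,0,0],0],[[0,0,0],0]]' >/dev/null; python3 st.py
```

```text
t 29.83 q [-0.69   0.158  1.901  0.472  0.819 -0.938] tcp [ 0.4985 -0.1398  0.305 ] F [-0.  -0.8 -0.6] gap 7.6
[[-0.014  0.442  0.897]
 [-0.997  0.066 -0.048]
 [-0.081 -0.895  0.439]] hold [ 0.4902 -0.1411  0.3217]
tilt short deg -1.52 yaw turn 0.0 normal err deg 1.52 hold tgt [ 0.5161 -0.1398  0.1945]
```

```bash
python3 go.py .5161 -.1398 .1945 -.0506
```

```text
shift [ 0.86 12.54 -3.27] turn 0.0409 rows>= 4.0
```

```bash
python3 -m jog '[[[0.2,2,-0.6],0],[[0.4,4.5,-1.2],0],[[0.5,7,-1.8],0],[[0.7,9.5,-2.5],0],[[0.8,11.5,-3],0],[[0.86,12.5,-3.27],0],[[0.86,12.5,-3.27],0],[[0.86,12.5,-3.27],0],[[0.86,12.5,-3.27],0]]' >/dev/null; python3 st.py
python3 - <<'E'
from station import eyes
from lib import *
a=eyes.snapshot("scene");b=eyes.snapshot("side");w=eyes.snapshot("wrist")
np.savez("scene5.npz",**a);np.savez("side5.npz",**b);np.savez("wrist5.npz",**w)
z=np.load("focus.npz");F,u=z["F"],z["u"]
v=np.cross([0,0,1],u);v/=np.linalg.norm(v);n=np.cross(u,v);t=np.linspace(0,2*np.pi,60)
th=[]
for s in(a,b,w):
    P=np.vstack([F+k*.004*u+.034*(np.cos(t)[:,None]*v+np.sin(t)[:,None]*n) for k in(-1,1)])
    q=proj(s,P);m=cv2.inRange(cv2.cvtColor(s["frame"],cv2.COLOR_RGB2HSV),(3,110,40),(22,255,255))
    cn=q.mean(0);yy,xx=np.nonzero(m);k=np.hypot(xx-cn[0],yy-cn[1])<45
    print("model bbox",q.min(0).round(1),q.max(0).round(1),"orange",(xx[k].min(),yy[k].min(),xx[k].max(),yy[k].max()) if k.any() else None)
    im=cv2.resize(s["frame"],None,fx=4,fy=4,interpolation=cv2.INTER_CUBIC)
    cv2.polylines(im,[((cv2.convexHull(q.astype(np.float32))[:,0]+.5)*4).astype(np.int32)],True,(0,255,255),1)
    c=(cn*4).astype(int);x0=max(0,c[0]-170 if s is not a else c[0]-130);y0=max(0,min(c[1]-200,1536-400))
    th.append(np.ascontiguousarray(im[y0:y0+400,x0:x0+260,::-1]))
mont([t for t in th],"pics/m6.png")
E
```

```text
t 30.58 q [-0.648  0.411  2.006  0.731  0.499 -1.225] tcp [ 0.5249 -0.1394  0.179 ] F [-0.8  0.5 -0.1] gap 7.6
[[-0.015  0.444  0.896]
 [-0.997  0.065 -0.049]
 [-0.08  -0.894  0.441]] hold [ 0.5166 -0.1406  0.1957]
tilt short deg -1.66 yaw turn -0.0007 normal err deg 1.66 hold tgt [ 0.516  -0.1398  0.1944]
model bbox [309.2 206.3] [337.7 226.3] orange (np.int64(312), np.int64(209), np.int64(339), np.int64(225))
model bbox [271.4 146.2] [284.1 168.1] orange (np.int64(273), np.int64(147), np.int64(284), np.int64(166))
model bbox [246.9 172.4] [265.7 300.9] orange (np.int64(249), np.int64(190), np.int64(266), np.int64(279))
```

View pics/m6.png

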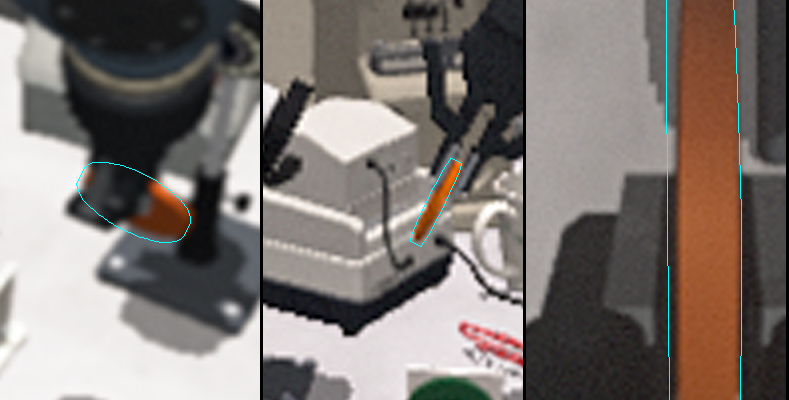

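The amber lens matches the drawn target outline within about 1–2 px in all three views. A short settle, a numeric check that the cover and the other lenses haven't moved since the earlier frames, then sign-off.

```bash
python3 -m jog '[[[0,0.1,0],0],[[0,0.1,0],0],[[0,0.1,0],0],[[0,0.1,0],0],[[0,0.1,0],0],[[0,0.1,0],0]]' >/dev/null; python3 st.py
python3 - <<'E'
from lib import *
a=load("side3.npz")["frame"].astype(int);b=load("side5.npz")["frame"].astype(int);e=load("scene2.npz")["frame"].astype(int);c=load("scene3.npz")["frame"].astype(int);d=load("scene5.npz")["frame"].astype(int)
for n,p,q,r in(("cover side",a,b,(225,232,330,384)),("rack side",a,b,(265,197,300,225)),("cover scene",e,d,(115,130,195,232)),("rack scene",c,d,(220,215,300,268)),("camera side",a,b,(205,112,250,205))):
    x,y,X,Y=r;D=abs(p[y:Y,x:X]-q[y:Y,x:X]).max(2);print(n,(D>40).mean().round(4))
from station import manip,workorder
s=manip.sense();print(abs(s["qd"]).max().round(4));print(workorder.sign_off())
E
```

```text
t 31.23 q [-0.647  0.417  2.008  0.734  0.496 -1.228] tcp [ 0.5244 -0.1383  0.176 ] F [-0.   0.2 -0.6] gap 7.2
[[-0.015  0.441  0.898]
 [-0.997  0.067 -0.05 ]
 [-0.082 -0.895  0.438]] hold [ 0.5162 -0.1396  0.1927]
tilt short deg -1.46 yaw turn -0.0018 normal err deg 1.46 hold tgt [ 0.5161 -0.1399  0.1945]
cover side 0.024
rack side 0.0327
cover scene 0.4287
rack scene 0.2835
camera side 0.0
0.0018
the job is handed in; nothing more can be done
None
```

I hung the dust cover astride the drip rail bar and let go of it. The amber lens came out of its slot, and I handed the job in at about 31 s with the arm holding it still at the inspection camera's focus.

**How the tilt was made:** moves could only turn about the finger axis. I pushed against the arm's upper reach limit, where the tool tilts and keeps the tilt.

**Last checks:**
- **Position:** the grasp point was within about 2 mm of its target, and the lens outline matched the computed target within about 1–3 px in all three views. The target itself comes from my camera fit (24.5° slant, −2.9° heading, residuals about 1 px).
- **Squareness:** the lens normal is about 1.5° off the estimated line of sight. I left that uncorrected. An earlier, cruder fit gave a slant of 21.6°, which I rejected after fitting the lamps and head edge.
- **Stillness:** joint speeds were below 0.002 rad/s, and the force on the tool was about 0.6 N.
- **Nothing disturbed:** the side view showed only 2–3% of pixels changed at the cover and rack since the lens was lifted, and none at the inspection camera.

**Checks that disagreed:** the same comparison in the scene view showed large changes, 43% at the cover and 28% at the rack. I think this is the arm and its shadow in the picture, but my picture viewings were used up, so I did not look.

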